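# Clamp a lug in the drilling vise to the click

## Robot

A 7-joint arm with a two-finger parallel gripper is mounted at the origin on the work surface. World frame = base frame: x ahead of the robot, y to its left, z up, the work surface at z = 0. Lengths are in m, angles in rad, forces in N, time in s.
With the tool pointing down it reaches from about 0.35 to 0.9 m from the base axis. Payload 19.9 kg.
Tool frame: the origin (TCP) lies midway between the tips of the shut fingers; the grasp point (between the pads) lies 19 mm behind it; x points along the fingers, y is the direction in which the jaws open and shut, and the axes are right-handed (so a half turn about x gives the same grasp; the last joint's range is limited). The gripper opens to 94 mm and grips with 3 to 60 N. Pads are 16 mm wide; open, the fingers measure 119 mm over their backs; the gripper's body (75 mm by 177 mm) begins 78 mm behind the grasp point.
Start: joints at [1.073, 0.417, -0.01, 1.614, 0.005, 1.111, -0.053], TCP at [0.275, -0.561, 0.205] pointing down, gripper open.
Joint ranges: [-2.81, 2.81], [-0.39, 2.02], [-1.27, 1.25], [0.06, 2.57], [-1.19, 4.33], [0.19, 2], [-2.82, 2.82]. Speed limits (rad/s): [1.89, 1.89, 2.39, 2.39, 3.01, 3.01, 3.01].

## Interface

Orientations are given as [roll, pitch, yaw] about the fixed x, y, z axes, in that order (R = Rz(yaw) Ry(pitch) Rx(roll)).
In Python, from bench import arm, inverse_kinematics, status, imaging, job gives the robot as it stands. The module is installed in compiled form; this text tells all that it offers. Calls block until the motion is done:
- arm.reach(position, orientation): joint-space move of the TCP to a pose.
- arm.move_straight(position, rotation=None, vel=0.15, threshold=None): straight line of the TCP; rotation=None keeps the orientation; vel is the mean speed in m/s. With threshold (N) it stops when the force on the tool has changed by that much, and returns True; else False.
- arm.goto_joints(angles): joint-space move.
- arm.set_gripper(opening, force=None): finger opening in m; force is the grip in N (None keeps the last); returns when the fingers have stopped.
- arm.hold(seconds).
- inverse_kinematics(position, orientation): joint angles nearest the present ones, or None.
- status.sense(): the state.
- imaging.capture(name): name is "scene" or "side" or "wrist"; returns a dict with "pixels" (384x512x3 uint8, red, green, blue), "camera_matrix" (3x3 intrinsics, pixels), "R" (3x3) and "t" (3): a world point X has camera coordinates R X + t; the wrist camera has in their place "tool_from_camera" (4x4, takes a point from camera to tool coordinates, whose origin is the TCP and whose axes are the tool frame's). Camera axes: x right, y down, z forward; pixel columns grow to the right and rows downward; lengths in m; the calibration is good to about 2 mm. The wrist camera is an equidistant fisheye: a pixel r from the principal point sees the ray r / f radians off the axis. A picture is of the moment at which its call begins: read the wrist's pose just before it. There is no depth.
A pose or a line that the arm cannot do raises arm.Unreachable and nothing moves.
- job.sign_off(): hands the job in, once; it reports no verdict.
The state is a dict: "time_s": time; "q": joint angles; "joint_vel": joint speeds; "tau": joint torques, N m; "tool_pos": TCP position; "tcp_rot": TCP orientation; "contact_force": force on the tool from outside, world axes, zero at the start; "moment": the same for the moment, N m; "finger_gap": finger opening in m.
Only numpy, scipy, OpenCV 4.12 (cv2) and the standard library are available. Lean on these libraries where they do the work, as an engineer would, in place of code of your own. Each camera call takes 0.05 s, during which the arm holds its last target.

## Task

Lift the aluminium lug off the rubber mat, set it flat on the vise bed between the two jaws and slide it fully up against the vise's end stop. Let go of it, then turn the vise's black ratchet knob clockwise until the lug is clamped and the knob slips with a click; stop at that first click, without forcing it on to a second, and let go. Leave the other things on the bench where they are.

Things in the scene. Friction and masses are not known exactly. Their poses are not given: they have to be found in the camera images.
- lug: workpiece: aluminium, flat foot 56 (x) x 34 (y) x 14 mm high; upright on its middle a round-topped tongue with a cross hole, 40 mm long (x), 12 mm thick (y), its top 52 mm above the underside. About 0.11 kg, loose, foot down on the mat; both ways round alike. Origin: centre of underside, z up. Grip the tongue across its 12 mm, 20 mm or more above the underside, to stay above the jaws.
- vise: vise fixed to the bench, upright, yaw varies; origin on the bench. Dark bed plate, top at z 12 mm, x -75..75, y -145..75. Fixed jaw: face at y +45, x -45..45, top z 28. Moving jaw on its -y side. End stop: low block across the gap's +x end, face at x +48, y 2..42, top z 24. Grey gear housing x -38..38, y -138..-66, top z 44, with the knob on top at x 0, y -100.
- stop_corner (a point): point at the level of the vise bed where the planes of the end stop's face and the fixed jaw's face meet; axes as the vise's: +x into the end stop, +y into the fixed jaw, z up. A lug fully home against both, its foot along x, has its origin at (-28, -17, 0) mm from here.
- jaw: moving steel jaw 90 x 16 x 16 mm, sprung on its carriage (gives about 2 mm under full clamping), top 28 mm above the bench; slides along the vise's +y towards the fixed jaw, a few mm per radian of knob. Origin: mid-length on its clamping face (the one that looks to +y), at bed level. At the start the gap to the fixed jaw is 6 to 11 mm wider than the lug's foot.
- knob: black ratchet knob on a vertical axis: round flange 36 mm across, 50 to 57 mm above the bench, and on it an upright bar grip 44 mm long (x), 12 mm thick (y), up to 87 mm above the bench; white line at the +x end. Origin: on the axis, under the flange. Clockwise seen from above closes the jaw; turning takes 1.6 to 2.9 rad in all, so more than one grasp.
- knob_grip (a point): on the knob axis at grip height, 76 mm above the bench; x along the bar. Turning takes about 0.09 N m while the jaw runs free. Squeezing the lug, over some 0.4 rad, it climbs to about 0.25 N m; then the knob slips on the collar below it and the torque falls to under 0.08: a click for each 0.52 rad of slip, 12 to the turn. Let go under load, it springs back a little.
- collar_mark (a point): centre of the underside of the steel collar (58 mm across, 5 mm high) under the knob; it turns with the spindle that drives the jaw, a dark dash marks its x axis. At the start the knob's x is in line with it; a click leaves the knob about 0.5 rad further clockwise than the collar.
- mat: black rubber mat 260 x 220 x 4 mm on the bench, fixed; origin: centre of its underside
- plate: flat aluminium plate 75 x 34 x 8 mm with two holes and no upright tongue, lying on the mat; not needed, leave it
- bush: steel bush (ring) 38 mm across, 16 mm high, on the mat; leave it
- tape: roll of tape, 104 mm across, 24 mm high, on the bench; leave it
- carton: cardboard carton 90 x 120 x 55 mm on the bench; leave it
- jar: screw-top jar 64 mm across, 85 mm high; leave it
- driver: screwdriver lying on the bench; leave it
- bin: open grey plastic bin 130 x 100 x 60 mm; leave it
There are look-alikes about, which are no part of the job. Of the things that look like the lug, the middle-sized one is meant.

How it is judged:
On the way, in this order (a step that is already met when the one before it is completed fails the run):
1. the lug stands flat on the vise bed between the jaws, up against the end stop, not yet clamped (x of lug in the frame of stop_corner between -0.0315 and -0.024 m and y of lug in the frame of stop_corner between -0.04 and -0.01 m and z of lug in the frame of stop_corner between -0.003 and 0.003 m and angle between lug's own z axis and vertical below 0.1 rad and angle between the x axis of lug and the x axis of vise, either way round below 0.15 rad), for 0.2 s.
2. with the lug there, the knob has slipped by one click and the jaw bears on the lug (all of step 1 and contact force between jaw and lug above 3 N and angle between the x axis of knob_grip and the x axis of collar_mark, either way round between 0.38 and 0.88 rad), for 0.2 s.
At the end, for the whole second after the job is handed in: The lug is at rest flat on the vise bed (within 3 mm and 0.1 rad), lined up with the jaws, against the end stop (within 3.5 mm), the moving jaw bears on it with more than 3 N, and the knob stands one click (slipped by 0.38 to 0.88 rad) clockwise of the collar (all of step 2 and linear speed of lug below 0.01 m/s); the robot touches nothing.
It fails at once if the knob is forced on to a second click (slip over 0.88 rad) (angle between the x axis of knob_grip and the x axis of collar_mark, either way round above 0.88 rad).
It fails at once if another thing on the bench is disturbed (moved over 30 mm) (distance of any of plate, bush, tape, carton, jar, driver, bin from where it was at the start of the episode above 0.03 m).
It also fails if it takes over 72 s, if anything falls off the work surface, if the arm or the gripper's body presses on something with over 40 N, if the wrist force passes 120 N, or if a joint passes its speed limit or range.

## Working session

There is one attempt and no reset: what is moved stays moved. The work goes in short steps, each a Python script; the robot and the scene stay as the last script left them, time stands still between calls to the robot, and variables do not carry over. Pictures are saved under pics/ and viewed, and the job is handed in when it is done.

```bash
mkdir -p pics
cat > h.py <<'E'
import numpy as np, cv2
from bench import arm, inverse_kinematics, status, imaging, job
def save(name,im,scale=1,crop=None):
    p=im[...,::-1]
    if crop: u0,v0,u1,v1=crop; p=p[v0:v1,u0:u1]
    cv2.imwrite('pics/'+name+'.png',cv2.resize(p,None,fx=scale,fy=scale,interpolation=cv2.INTER_CUBIC))
def ray(c,uv,z):
    d=np.linalg.inv(c['camera_matrix'])@np.array([uv[0],uv[1],1.0])
    R=np.array(c['R']);t=np.array(c['t']);o=-R.T@t;d=R.T@d
    return o+d*(z-o[2])/d[2]
def proj(c,X):
    p=np.array(c['camera_matrix'])@(np.array(c['R'])@np.array(X)+np.array(c['t']));return p[:2]/p[2]
E
python3 - <<'E'
from h import *
import pickle
s=status.sense();print(s)
for n in('scene','side','wrist'):
    c=imaging.capture(n);pickle.dump(c,open(n+'0.pkl','wb'));save(n+'0',c['pixels'],1.5)
    print(n,{k:np.round(v,4).tolist() for k,v in c.items() if k!='pixels'})
E
```

```text
{'time_s': 0.0, 'q': array([ 1.07349742,  0.41801626, -0.01029618,  1.61412518,  0.00470613,
        1.11067176, -0.0529724 ]), 'joint_vel': array([ 0.00207631, -0.00013562,  0.0004606 ,  0.00088477, -0.00025204,
        0.00178658,  0.00062894]), 'tau': array([-1.93193897e-03, -8.51243806e+01,  6.37890212e-01, -4.25976741e+01,
       -4.87362896e-02,  1.88789761e-02,  1.52591606e-04]), 'tool_pos': array([ 0.2749436 , -0.5608889 ,  0.20481952]), 'tcp_rot': array([-1.48898179,  1.56959929,  2.10844191]), 'contact_force': array([ 0.52657791, -0.10553593,  0.16928096]), 'moment': array([-0.01540808,  0.0404323 , -0.03421694]), 'finger_gap': 0.09393628095704547}
scene {'camera_matrix': [[430.8863, 0.0, 260.765], [0.0, 430.8863, 187.2993], [0.0, 0.0, 1.0]], 'R': [[-0.2285, 0.9734, -0.0137], [0.5815, 0.1252, -0.8038], [-0.7808, -0.1917, -0.5947]], 't': [0.1215, -0.2728, 1.6181]}
side {'camera_matrix': [[353.8165, 0.0, 256.769], [0.0, 353.8165, 189.4049], [0.0, 0.0, 1.0]], 'R': [[-0.7326, -0.6805, 0.0134], [-0.3871, 0.4004, -0.8306], [0.5598, -0.6137, -0.5568]], 't': [0.408, 0.2855, 0.6745]}
wrist {'camera_matrix': [[297.3186, 0.0, 258.6705], [0.0, 297.3186, 192.6273], [0.0, 0.0, 1.0]], 'tool_from_camera': [[0.0005, -0.2273, 0.9738, -0.18], [1.0, 0.0005, -0.0004, 0.001], [-0.0004, 0.9738, 0.2273, -0.0644], [0.0, 0.0, 0.0, 1.0]]}
```

View pics/scene0.png

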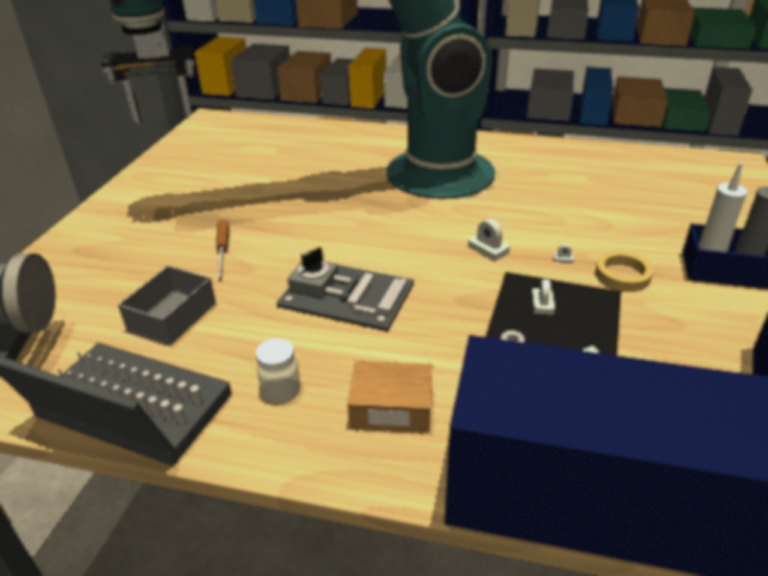

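View pics/side0.png

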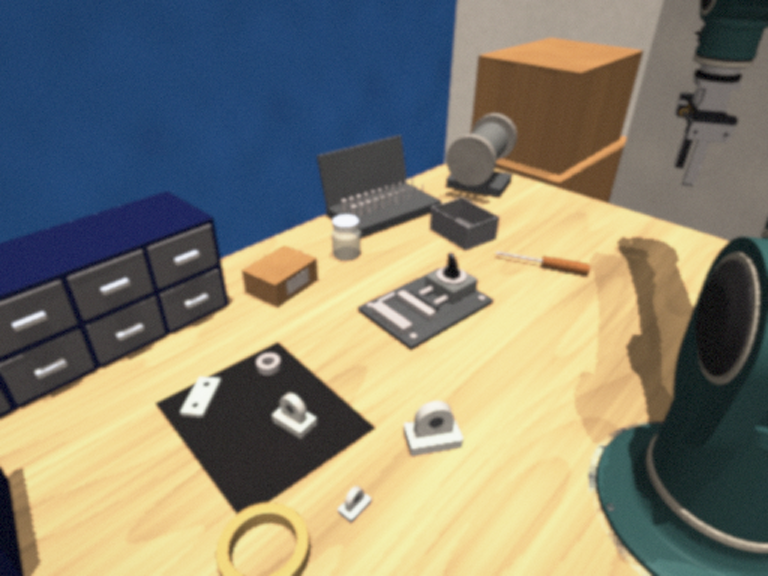

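View pics/wrist0.png

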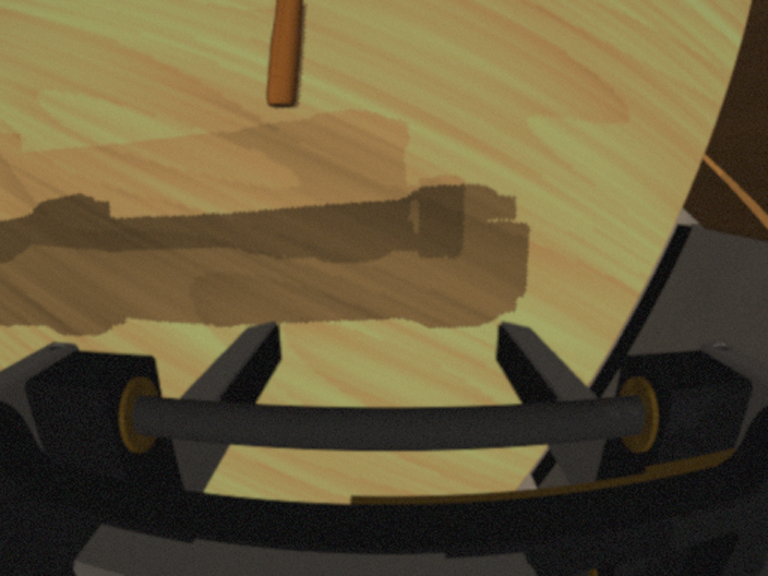

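The side view (1.5x) shows three lug-shaped things: one on the mat at (294,415), a large one at (434,428) on the bench and a small one at (355,502). The middle-sized one on the mat fits. The vise is at (425,300), with its knob at (452,268). I'll confirm with enlarged crops.

Run:
```python
from h import *
import pickle
c=pickle.load(open('side0.pkl','rb'));save('side_lugs',c['pixels'],4,(150,230,330,360));save('side_vise',c['pixels'],7,(232,160,336,236))
c=pickle.load(open('scene0.pkl','rb'));save('scene_vise',c['pixels'],7,(180,160,284,222));save('scene_lug',c['pixels'],7,(310,140,420,220))
```

```text
(no output)
```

View pics/side_lugs.png

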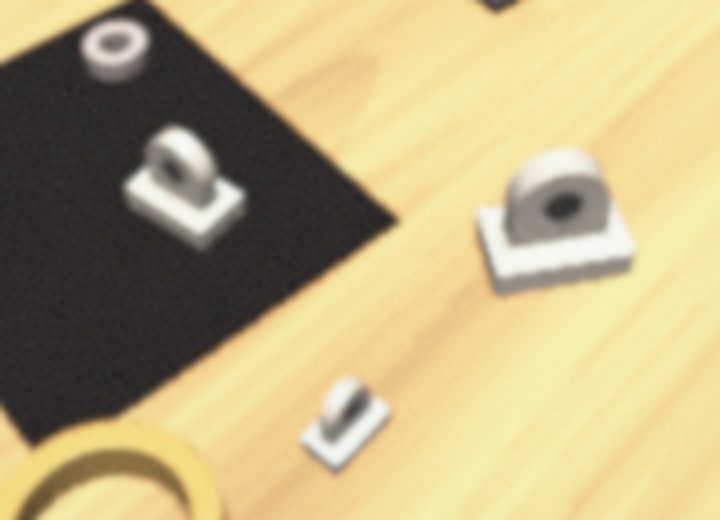

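View pics/side_vise.png

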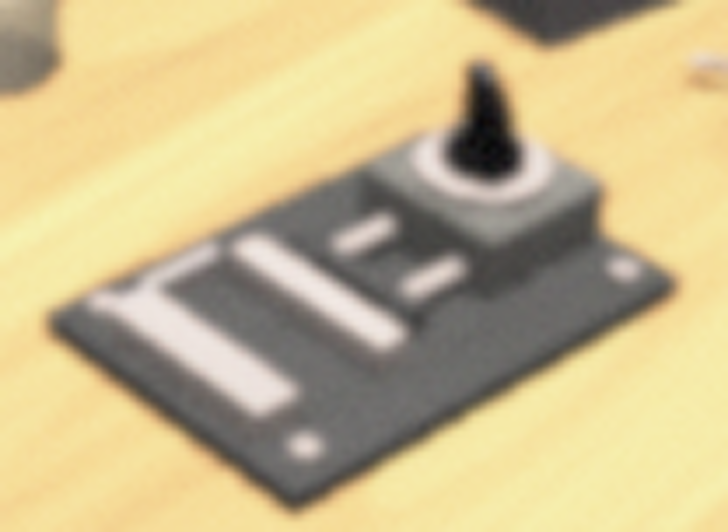

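View pics/scene_vise.png

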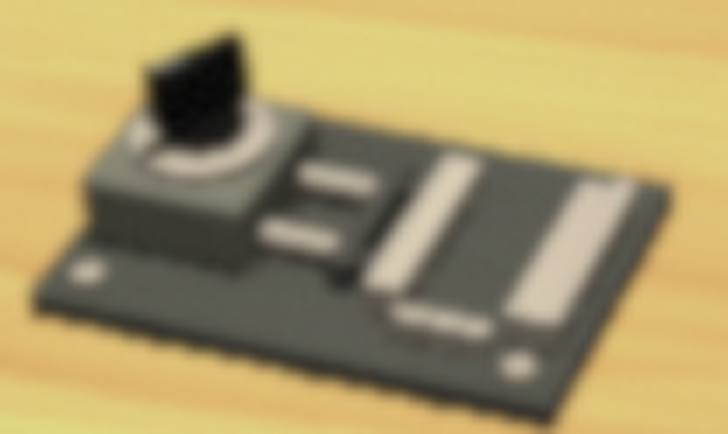

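View pics/scene_lug.png

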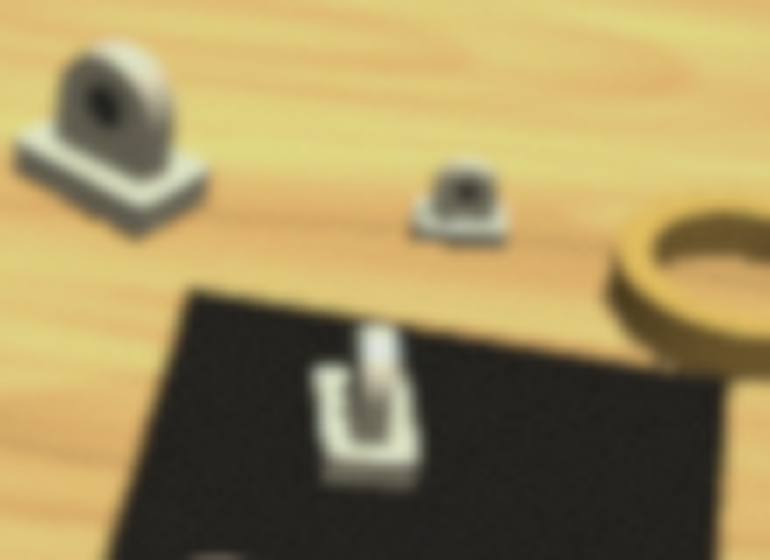

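The crops confirm it: the mat lug sits between the big and small ones in size, on the mat as described. The vise's end stop is at the +x end, away from the robot. Next, rough poses from both cameras.

Run:
```python
from h import *
import pickle
from scipy.optimize import least_squares
S=pickle.load(open('scene0.pkl','rb'));D=pickle.load(open('side0.pkl','rb'))
sc=lambda u,v:(180+(u+.5)/7-.5,160+(v+.5)/7-.5); sd=lambda u,v:(232+(u+.5)/7-.5,160+(v+.5)/7-.5)
obs=[(S,sc(545,408),(.075,-.145+.22,.012)),(S,sc(668,190),(-.075,.075,.012)),(S,sc(38,298),(.075,-.145,.012)),
 (D,sd(55,320),(.075,.075,.012)),(D,sd(295,500),(-.075,.075,.012)),(D,sd(675,285),(-.075,-.145,.012)),
 (S,sc(90,188),(.038,-.138,.044)),(S,sc(237,212),(.038,-.066,.044)),(D,sd(488,245),(-.038,-.066,.044)),(D,sd(602,190),(-.038,-.138,.044))]
def P(p,X):
    c,s=np.cos(p[2]),np.sin(p[2]);return np.array([p[0]+c*X[0]-s*X[1],p[1]+s*X[0]+c*X[1],X[2]])
def f(p,obs=obs): return np.concatenate([proj(c,P(p,X))-uv for c,uv,X in obs])
r=least_squares(f,[.6,0,0],loss='soft_l1');print(r.x,np.round(f(r.x).reshape(-1,2),1).tolist())
sl=lambda u,v:(310+(u+.5)/7-.5,140+(v+.5)/7-.5); dl=lambda u,v:(150+(u+.5)/4-.5,230+(v+.5)/4-.5)
z=.018
for n,c,pts in(('scene',S,[sl(312,368),sl(405,368),sl(420,462),sl(322,465)]),('side',D,[dl(125,188),dl(205,238),dl(245,195)])):
    print(n,[np.round(ray(c,p,z)[:2],4).tolist() for p in pts])
```

```text
[ 0.53615043 -0.05053912 -0.1050007 ] [[1.7, -0.2], [1.5, -1.3], [-1.3, -0.8], [-2.4, -0.9], [-0.4, -0.2], [0.2, -1.3], [-1.7, -1.6], [1.1, -0.1], [-0.0, -0.3], [0.5, -1.4]]
scene [[0.4631, 0.2508], [0.4553, 0.2867], [0.5144, 0.2944], [0.5241, 0.2582]]
side [[0.511, 0.2928], [0.4528, 0.285], [0.4599, 0.2512]]
```

```bash
cat >> h.py <<'E'
from scipy.spatial.transform import Rotation as Ro
def down(psi): return [0,np.pi/2,psi]
def wcap():
    s=status.sense();c=imaging.capture('wrist')
    T=np.eye(4);T[:3,:3]=Ro.from_euler('xyz',s['tcp_rot']).as_matrix();T[:3,3]=s['tool_pos']
    c['W']=T@np.array(c['tool_from_camera']);return c
def wproj(c,X):
    p=np.linalg.inv(c['W'])@np.append(X,1.0);K=c['camera_matrix']
    th=np.arctan2(np.hypot(p[0],p[1]),p[2]);a=np.arctan2(p[1],p[0])
    return np.array([K[0,2]+K[0,0]*th*np.cos(a),K[1,2]+K[0,0]*th*np.sin(a)])
def wray(c,uv,z):
    K=c['camera_matrix'];d=np.array([(uv[0]-K[0,2])/K[0,0],(uv[1]-K[1,2])/K[0,0]]);th=np.linalg.norm(d)
    v=np.append(np.sin(th)*d/(th+1e-12),np.cos(th));v=c['W'][:3,:3]@v;o=c['W'][:3,3];return o+v*(z-o[2])/v[2]
E
python3 - <<'E'
from h import *
import pickle
for p,psi in(([.489,.272,.15],.13),([.55,.0,.2],-.1),([.536,-.15,.06],-.1),([.536,-.15,.06],-3.0)):
    print(p,psi,inverse_kinematics(p,down(psi)))
arm.reach([.489,.26,.17],down(.13));s=status.sense();print(s['time_s'],s['tool_pos'],s['q'])
c=wcap();pickle.dump(c,open('wl.pkl','wb'));save('wl',c['pixels'],1.5)
E
```

```text
[0.489, 0.272, 0.15] 0.13 [ 0.23321196  0.59063849 -1.06717738  1.80807551  0.5801991   1.09678259
  0.65823762]
[0.55, 0.0, 0.2] -0.1 [ 0.53310205  0.37202192 -0.73077026  1.7893438   0.27780499  1.08577639
  1.17599856]
[0.536, -0.15, 0.06] -0.1 [ 0.67898186  0.55117268 -0.58800138  1.88471346  0.40600373  0.82643934
  1.34985751]
[0.536, -0.15, 0.06] -3.0 [ 0.36498711  0.48745232 -0.18447089  1.89543925  0.12378224  0.76958628
 -1.31672695]
3.1333 [0.48941796 0.25928326 0.16988973] [ 0.26308124  0.5449615  -1.0659962   1.80396097  0.5303325   1.11383397
  0.71184482]
```

View pics/wl.png

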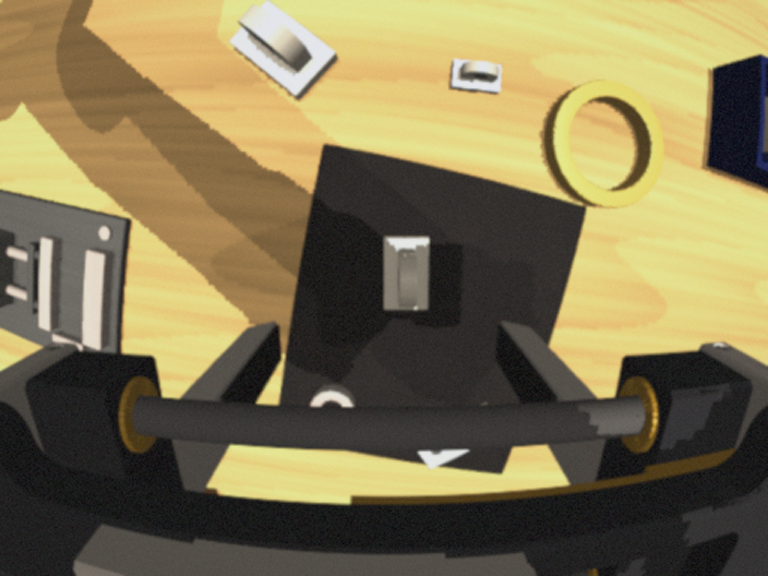

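The wrist view shows the lug on the mat at (406,273), with the big one at (282,45), the small one at (476,75), and the bush and plate lower down. I'll enlarge it to get the foot corners.

Run:
```python
from h import *
import pickle
c=pickle.load(open('wl.pkl','rb'));save('wl_c',c['pixels'],8,(235,145,310,215))
```

```text
(no output)
```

View pics/wl_c.png

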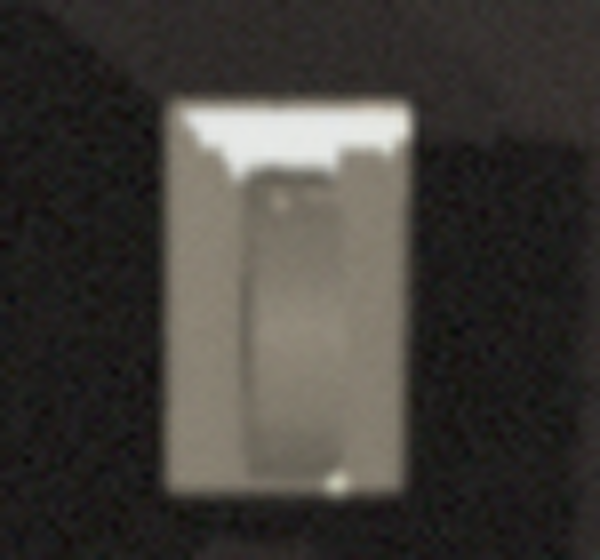

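Run:
```python
from h import *
import pickle
c=pickle.load(open('wl.pkl','rb'))
f=lambda u,v:(235+(u+.5)/8-.5,145+(v+.5)/8-.5)
P=np.array([wray(c,f(*p),.018) for p in((166,102),(412,102),(406,494),(166,494))]);print(P.round(4),P.mean(0).round(4))
e=(P[2]+P[3]-P[0]-P[1])/2;w=(P[1]+P[2]-P[0]-P[3])/2;print(np.linalg.norm(e),np.linalg.norm(w),np.arctan2(e[1],e[0]),np.arctan2(-w[0],w[1]))
# tongue centre at top
Q=np.array([wray(c,f(*p),.05) for p in((245,330),(346,330))]);print(Q.round(4))
```

```text
[[0.4608 0.2506 0.018 ]
 [0.4563 0.2848 0.018 ]
 [0.5128 0.2923 0.018 ]
 [0.5172 0.2578 0.018 ]] [0.4868 0.2714 0.018 ]
0.05694864189052423 0.03468601655535049 0.1293087295427216 0.12984095161399062
[[0.4853 0.2643 0.05  ]
 [0.4836 0.2773 0.05  ]]
```

Run:
```python
from h import *
import pickle
arm.set_gripper(.05)
arm.reach([.4868,.2714,.09],down(.1296))
print(arm.move_straight([.4868,.2714,.026],down(.1296),vel=.08,threshold=8))
arm.set_gripper(0,force=25);s=status.sense();print(s['finger_gap'],s['tool_pos'],s['contact_force'])
arm.move_straight([.4868,.2714,.11],vel=.15)
arm.reach([.50,-.0,.15],down(-.105));s=status.sense();print(s['time_s'],s['finger_gap'],s['tool_pos'],s['contact_force'])
c=wcap();pickle.dump(c,open('wv.pkl','wb'));save('wv',c['pixels'],1.5)
```

```text
False
0.012224384097646406 [0.48676202 0.27139148 0.02596652] [-0.22616392  0.60666819 -0.75682306]
7.825 0.012176152857031419 [0.49997621 0.00124495 0.14980799] [-0.5778774   0.20443372 -0.7264783 ]
```

View pics/wv.png

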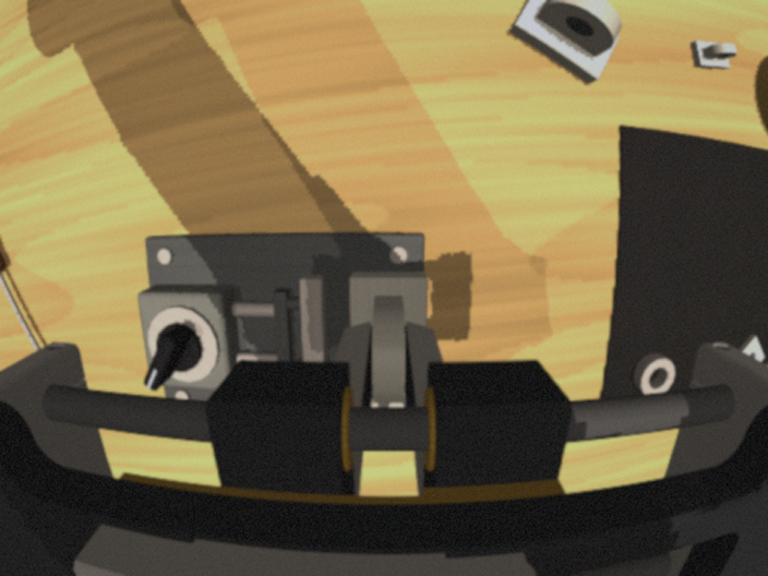

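The lug is held (gap 12 mm), but the gripper hides part of the vise. I'll take another look with the TCP further out.

Run:
```python
from h import *
import pickle
arm.reach([.64,-.03,.17],down(-.105));s=status.sense();print(s['time_s'],s['finger_gap'],s['tool_pos'])
c=wcap();pickle.dump(c,open('wv2.pkl','wb'));save('wv2',c['pixels'],1.5);save('wv2c',c['pixels'],4,(100,60,300,210))
```

```text
8.5083 0.012014739610123238 [ 0.63985488 -0.02826189  0.1693783 ]
```

View pics/wv2.png

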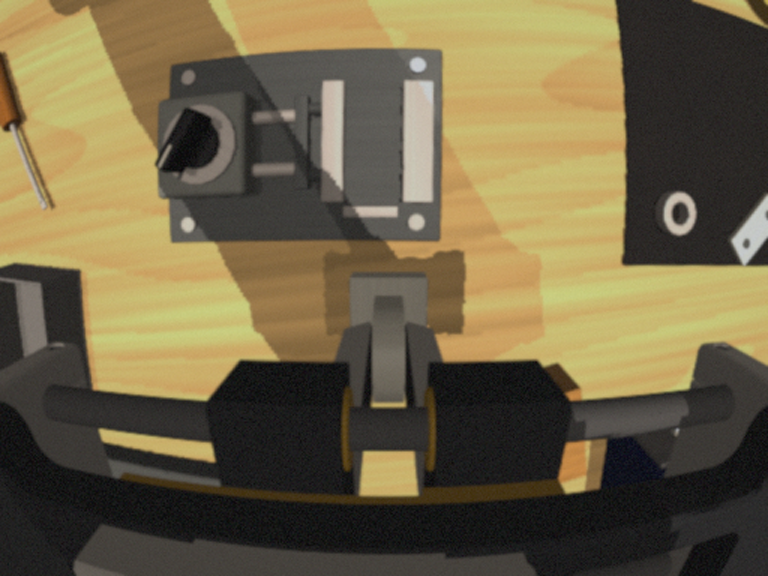

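View pics/wv2c.png

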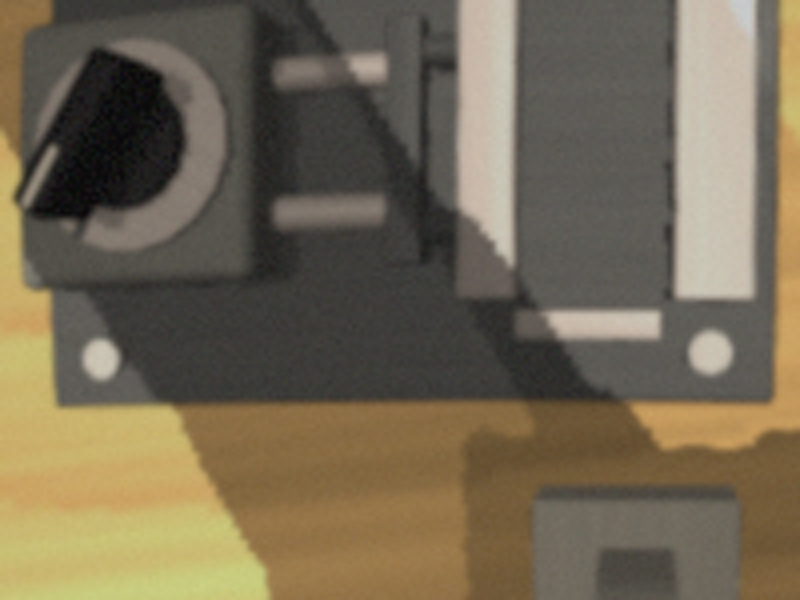

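```bash
cat > fit.py <<'E'
from h import *
import pickle
from scipy.optimize import least_squares
c=pickle.load(open('wv2.pkl','rb'))
g=lambda u,v:((u+.5)/4-.5+100,(v+.5)/4-.5+60); h=lambda u,v:((u+.5)/1.5-.5,(v+.5)/1.5-.5)
obs=[(h(172,66),(-75,-145,12)),(h(441,50),(-75,75,12)),(g(57,404),(75,-145,12)),(g(773,400),(75,75,12)),
(g(515,309),(48,2,24)),(g(661,309),(48,42,24)),(g(675,299),(45,45,28)),(g(30,289),(38,-138,44)),(g(252,277),(38,-66,44)),(g(250,4),(-38,-66,44))]
def P(p,X):
    X=np.array(X)/1000;k,s=np.cos(p[2]),np.sin(p[2]);return np.array([p[0]+k*X[0]-s*X[1],p[1]+s*X[0]+k*X[1],X[2]])
f=lambda p:np.concatenate([wproj(c,P(p,X))-uv for uv,X in obs])
r=least_squares(f,[.536,-.05,-.1],loss='soft_l1')
if __name__=='__main__':
    print(r.x,np.round(f(r.x).reshape(-1,2),2).tolist())
    p=r.x;R=np.array([[np.cos(p[2]),-np.sin(p[2])],[np.sin(p[2]),np.cos(p[2])]])
    inv=lambda X:(R.T@(X[:2]-p[:2])*1000).round(1)
    print('jaw',inv(wray(c,g(516,298),.028)),'knob bar ends',[inv(wray(c,g(*q),.087)) for q in((100,48),(160,75),(20,195),(78,218))])
    print('dash',inv(wray(c,g(80,222),.050)))
    print('knob world',P(p,(0,-100,0)),'lug',P(p,(20,28,0)))
E
python3 fit.py
```

```text
[ 0.53588269 -0.05359785 -0.10970287] [[-1.39, -1.14], [0.58, -0.88], [-0.65, 1.03], [0.47, 0.82], [0.02, -0.09], [0.16, -0.01], [-0.45, -0.11], [-2.9, 0.73], [0.34, 0.5], [1.27, -1.57]]
jaw [45.   2.7] knob bar ends [array([-19.4, -90.9]), array([-11.3, -75. ]), array([  14.2, -112.6]), array([ 21. , -96.5])]
dash [  20.1 -114.4]
knob world [ 0.5249344  -0.15299672  0.        ] lug [ 0.55882799 -0.02795583  0.        ]
```

```bash
cat >> h.py <<'E'
V=[0.53588,-0.0536,-0.1097]
def VW(x,y,z):
    k,s=np.cos(V[2]),np.sin(V[2]);return [V[0]+(k*x-s*y)/1000,V[1]+(s*x+k*y)/1000,z/1000]
def WV(X):
    k,s=np.cos(V[2]),np.sin(V[2]);d=np.array(X[:2])-V[:2];return np.round([1000*(k*d[0]+s*d[1]),1000*(-s*d[0]+k*d[1]),X[2]*1000],1)
E
python3 - <<'E'
from h import *
import pickle
def st(m):
    s=status.sense();print(m,round(s['time_s'],2),WV(s['tool_pos']),s['contact_force'].round(1),round(s['finger_gap'],4))
arm.reach(VW(11,25,95),down(V[2]));st('above')
print(arm.move_straight(VW(11,25,40),down(V[2]),vel=.08,threshold=8));st('low')
print(arm.move_straight(VW(11,25,32.5),down(V[2]),vel=.02,threshold=5));st('bed')
c=imaging.capture('side');save('sp1',c['pixels'],6,(232,150,336,236));c=imaging.capture('scene');save('sp2',c['pixels'],6,(180,150,284,222))
E
```

```text
above 9.1 [10.6 24.8 95.4] [ 0.3  0.3 -0.7] 0.0119
False
low 9.93 [11.2 25.2 40.3] [ 0.7  0.7 -0.1] 0.0122
True
bed 10.29 [11.3 24.9 33.8] [-0.1 -0.2  2.5] 0.0117
```

View pics/sp1.png

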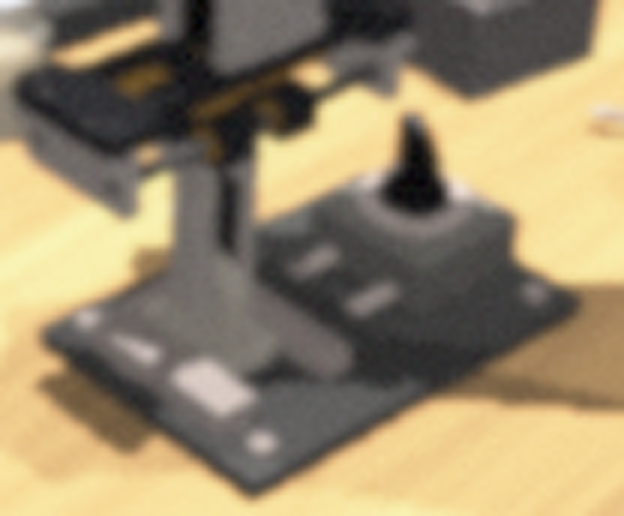

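View pics/sp2.png

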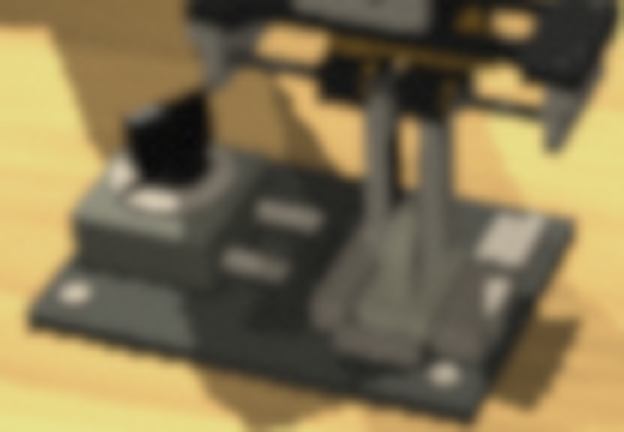

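Both views show the lug seated between the jaws, touching down at z 33.8 mm as predicted. Now I'll slide it to the stop.

Run:
```python
from h import *
def st(m):
    s=status.sense();print(m,round(s['time_s'],2),WV(s['tool_pos']),s['contact_force'].round(1),round(s['finger_gap'],4))
print(arm.move_straight(VW(25,25,34.0),down(V[2]),vel=.02,threshold=6));st('slid')
arm.hold(.3);st('hold')
```

```text
True
slid 10.61 [11.2 24.9 33.8] [-1.6 -1.1  8. ] 0.0118
hold 10.91 [11.3 24.9 33.8] [-1.5  0.1  7. ] 0.0118
```

Run:
```python
from h import *
def st(m):
    s=status.sense();print(m,round(s['time_s'],2),WV(s['tool_pos']),s['contact_force'].round(1),round(s['finger_gap'],4))
arm.move_straight(VW(11.2,25,34.6),down(V[2]),vel=.02);st('up')
print(arm.move_straight(VW(25,25,34.6),down(V[2]),vel=.02,threshold=8));st('slid')
arm.hold(.2);st('hold')
```

```text
up 11.16 [11.  24.9 34.4] [-0.1  0.1 -1.1] 0.0121
True
slid 11.66 [19.7 24.9 34.1] [-0.3  0.3 -0.9] 0.012
hold 11.86 [19.5 24.8 34. ] [ 0.2  0.4 -0.9] 0.0115
```

Run:
```python
from h import *
def st(m):
    s=status.sense();print(m,round(s['time_s'],2),WV(s['tool_pos']),s['contact_force'].round(1),round(s['finger_gap'],4))
print(arm.move_straight(VW(22,25,34.1),down(V[2]),vel=.015,threshold=12));st('push')
arm.set_gripper(.03);st('rel')
arm.move_straight(VW(20,25,100),down(V[2]),vel=.15);st('up')
arm.reach(VW(75,5,150),down(V[2]));st('view')
c=wcap();import pickle;pickle.dump(c,open('wv3.pkl','wb'));save('wv3',c['pixels'],1.5);save('wv3c',c['pixels'],4,(100,60,300,210))
```

```text
True
push 12.07 [19.9 24.9 33.9] [-3.8  0.1  7.7] 0.0118
rel 12.57 [19.6 24.8 33.4] [0.6 0.7 0.6] 0.03
up 13.17 [19.8 24.6 99.5] [ 0.4  0.4 -0.8] 0.0297
view 13.57 [ 74.9   4.9 148.9] [ 0.6  0.2 -0.7] 0.0297
```

View pics/wv3.png

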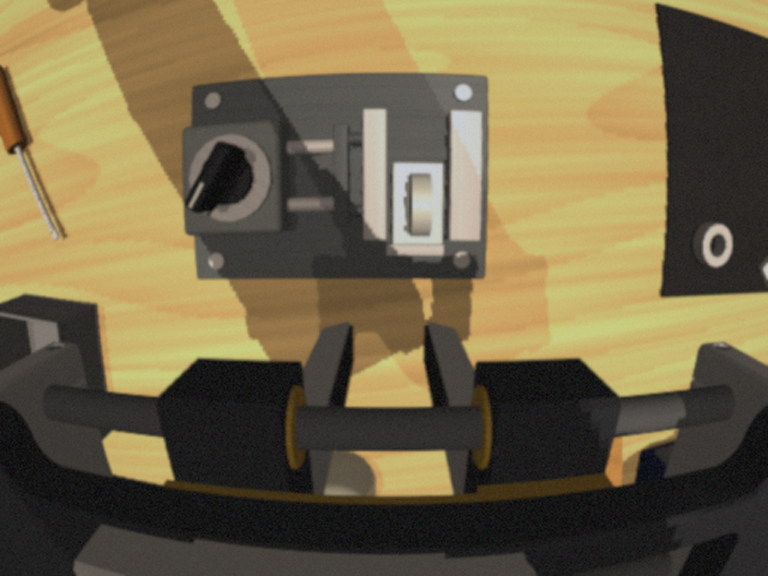

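View pics/wv3c.png

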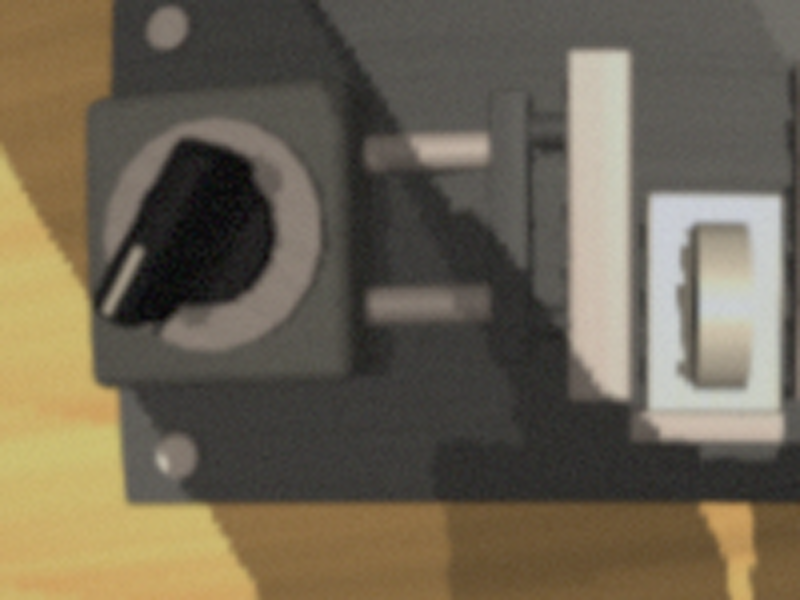

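The lug is flush against the stop face and square between the jaws. Now the knob angle from this closer view.

Run:
```python
from h import *
import pickle
c=pickle.load(open('wv3.pkl','rb'));g=lambda u,v:((u+.5)/4-.5+100,(v+.5)/4-.5+60)
w=lambda u,v,z:WV(wray(c,g(u,v),z))[:2]
print('lug',[w(*p,.026).tolist() for p in((650,193),(781,195),(781,411),(647,411))])
E_=[w(*p,.087) for p in((183,140),(252,170),(97,300),(130,325))];print(E_)
a=(E_[0]+E_[1])/2;b=(E_[2]+E_[3])/2;print('bar',np.arctan2(*(b-a)[::-1]),(a+b)/2)
a=w(270,172,.05);b=w(192,317,.05);print('dash',a,b,np.arctan2(*(b-a)[::-1]))
# search IK along rotation
q=w;
for y0 in(-.6,):
  for k in range(0,8):
    psi=V[2]+y0-.45*k;print(round(psi,2),np.round(inverse_kinematics(VW(0,-100,61),down(psi)),2))
```

```text
lug [[-8.0, 7.2], [-7.9, 40.3], [47.6, 41.0], [47.7, 6.5]]
[array([-19.3, -91.9]), array([-11.8, -76.2]), array([  13.9, -113.3]), array([  19.7, -105.4])]
bar -0.6637126766578806 [  0.625 -96.7  ]
dash [-14.3 -83.9] [  20. -105.] -0.5514923015473888
-0.71 [ 0.85  0.6  -0.8   1.9   0.55  0.87  0.63]
-1.16 [ 0.78  0.57 -0.7   1.91  0.48  0.84  0.23]
-1.61 [ 0.7   0.54 -0.6   1.91  0.41  0.82 -0.15]
-2.06 [ 0.62  0.51 -0.5   1.91  0.33  0.8  -0.54]
-2.51 [ 0.55  0.5  -0.4   1.91  0.26  0.78 -0.94]
-2.96 [ 0.47  0.48 -0.3   1.92  0.2   0.77 -1.33]
-3.41 [-0.56  0.76  1.08  1.95 -0.83  0.97 -0.9 ]
-3.86 [-0.56  0.76  1.08  1.95 -0.83  0.97 -1.35]
```

```bash
cat >> h.py <<'E'
def st(m=''):
    s=status.sense();R=Ro.from_euler('xyz',s['tcp_rot']).as_matrix();psi=np.arctan2(-R[0,1],R[1,1])
    print(m,round(s['time_s'],2),WV(s['tool_pos']),'psi',round(psi,3),'F',s['contact_force'].round(1),'M',s['moment'].round(3),'gap',round(s['finger_gap'],4));return s
E
python3 - <<'E'
from h import *
psi=V[2]-.60
arm.set_gripper(.04)
arm.reach(VW(0,-100,125),down(psi));st('above')
print(arm.move_straight(VW(0,-100,62),down(psi),vel=.08,threshold=8));st('down')
arm.set_gripper(0,force=45);st('grip')
arm.hold(.2);st('hold')
c=imaging.capture('side');save('sk1',c['pixels'],6,(232,150,336,236))
E
```

```text
above 14.62 [   0.  -100.3  125.3] psi -0.71 F [1.1 1.2 1.3] M [-0.039 -0.169  0.041] gap 0.0402
False
down 15.55 [   0.3 -100.    62.4] psi -0.71 F [-0.1  0.7  0.2] M [-0.028 -0.131 -0.033] gap 0.0397
grip 16.1 [  0.8 -99.1  62.3] psi -0.709 F [ 4.9  3.6 -2.1] M [ 0.97  -1.244  0.058] gap 0.0118
hold 16.3 [  0.8 -99.1  62.3] psi -0.709 F [ 3.8  3.6 -2. ] M [ 1.016 -1.244  0.087] gap 0.0118
```

View pics/sk1.png

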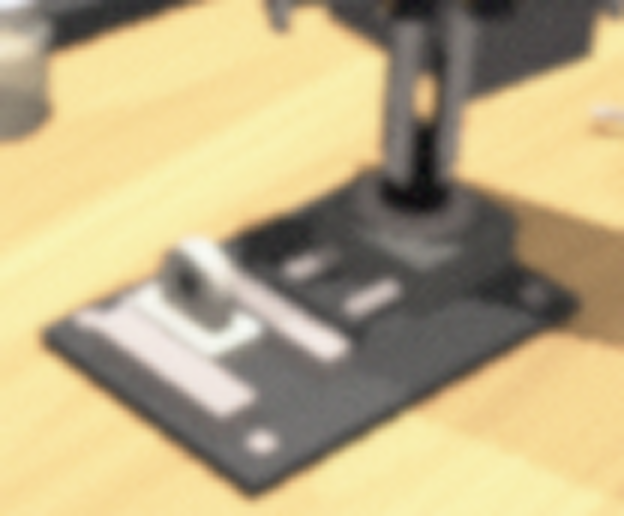

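```bash
cat >> h.py <<'E'
def turn(psi0,psi1,step=.1,cx=.8,cy=-99.1,z=62,stop=None):
    n=max(1,int(np.ceil(abs(psi1-psi0)/step)));
    for k in range(1,n+1):
        p=psi0+(psi1-psi0)*k/n
        q=inverse_kinematics(VW(cx,cy,z),down(p))
        if q is None: print('noIK',p);break
        arm.goto_joints(q)
        s=status.sense();R=Ro.from_euler('xyz',s['tcp_rot']).as_matrix();ps=np.arctan2(-R[0,1],R[1,1])
        print(round(s['time_s'],2),'cmd %.3f act %.3f Mz %.3f q7 %.2f'%(p,ps,s['moment'][2],s['q'][6]),'F',s['contact_force'].round(1),WV(s['tool_pos']),round(s['finger_gap'],4))
        if stop and stop(s,p): print('STOP');break
    return p
E
python3 - <<'E'
from h import *
arm.move_straight(VW(.8,-99.1,62),down(-.71),vel=.02);st('c')
p=turn(-.71,-1.21)
E
```

```text
c 16.6 [  0.9 -99.   62.2] psi -0.71 F [-0.5  0.3  4.6] M [0.238 0.168 0.086] gap 0.0118
16.85 cmd -0.810 act -0.809 Mz -0.081 q7 0.54 F [-0.7  1.5  5.7] [  0.9 -99.   62.2] 0.0119
17.1 cmd -0.910 act -0.909 Mz -0.098 q7 0.45 F [-0.9  1.2  6.4] [  0.8 -99.1  62.2] 0.0118
17.35 cmd -1.010 act -1.009 Mz -0.129 q7 0.37 F [-2.2  0.2  6.1] [  0.8 -99.1  62.2] 0.0119
17.6 cmd -1.110 act -1.109 Mz -0.063 q7 0.28 F [-1.9  0.7  6.4] [  0.8 -99.1  62.2] 0.0113
17.85 cmd -1.210 act -1.209 Mz -0.020 q7 0.20 F [-2.3  0.7  7.1] [  0.8 -99.1  62.2] 0.0115
```

Run:
```python
from h import *
arm.hold(.3);st()
c=imaging.capture('side');save('sk2',c['pixels'],6,(232,150,336,236))
c=imaging.capture('wrist');save('wk2',c['pixels'],1.5)
```

```text
18.15 [  0.8 -99.1  62.2] psi -1.208 F [-2.3  1.3  7.6] M [ 0.245  0.55  -0.122] gap 0.0115
```

View pics/sk2.png

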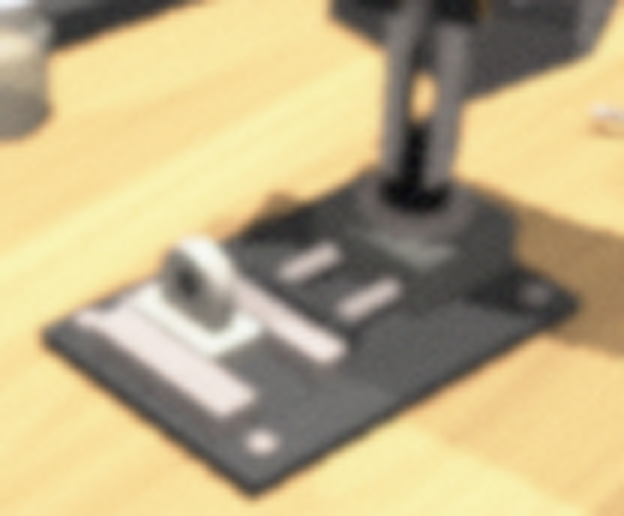

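View pics/wk2.png

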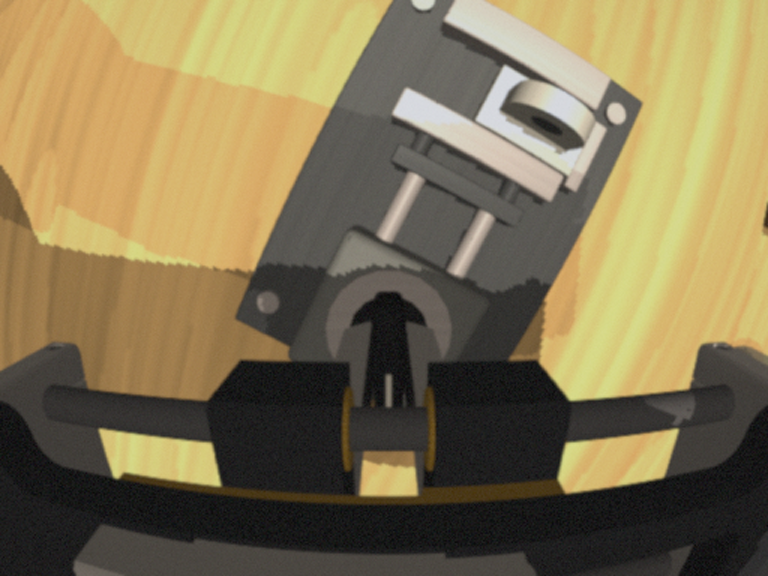

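The wrist view shows the white line end of the bar in the fingers at (388,390), the collar ring around it, and the jaw at (480,145) closing on the lug at (545,120). The bar turns with the gripper. I'll continue, also logging joint 7 torque.

```bash
sed -i 's/        if stop and/        print("   tau7 %.3f"%s["tau"][6],"tau",s["tau"].round(2)[[0,2,4]])\n        if stop and/' h.py
python3 - <<'E'
from h import *
s=status.sense();print(s['tau'].round(3))
p=turn(-1.21,-1.61)
arm.hold(.1);s=status.sense();print(s['tau'].round(3))
c=imaging.capture('wrist');save('wk3',c['pixels'],3,(180,0,440,200))
E
```

```text
[  0.156 -74.861 -13.137 -30.928   0.386  -0.731   0.09 ]
18.5 cmd -1.290 act -1.289 Mz -0.112 q7 0.13 F [-1.9  1.   7.2] [  0.8 -99.1  62.2] 0.0117
   tau7 -0.530 tau [ -0.16 -12.58   0.22]
18.75 cmd -1.370 act -1.368 Mz -0.078 q7 0.06 F [-3.1  0.8  7.4] [  0.7 -99.1  62.2] 0.0115
   tau7 -0.531 tau [ -0.21 -12.14   0.22]
19.0 cmd -1.450 act -1.449 Mz -0.031 q7 -0.01 F [-2.6  1.6  6.9] [  0.7 -99.1  62.2] 0.0117
   tau7 -0.535 tau [ -0.24 -11.7    0.22]
19.25 cmd -1.530 act -1.528 Mz -0.117 q7 -0.08 F [-3.6  0.7  7.1] [  0.7 -99.1  62.2] 0.0117
   tau7 -0.536 tau [ -0.26 -11.27   0.22]
19.5 cmd -1.610 act -1.608 Mz -0.068 q7 -0.15 F [-2.2  1.3  7.3] [  0.7 -99.1  62.2] 0.0117
   tau7 -0.537 tau [ -0.27 -10.83   0.23]
[-8.4000e-02 -7.5038e+01 -1.0951e+01 -3.1531e+01  3.7700e-01 -1.0310e+00
  4.8000e-02]
```

View pics/wk3.png

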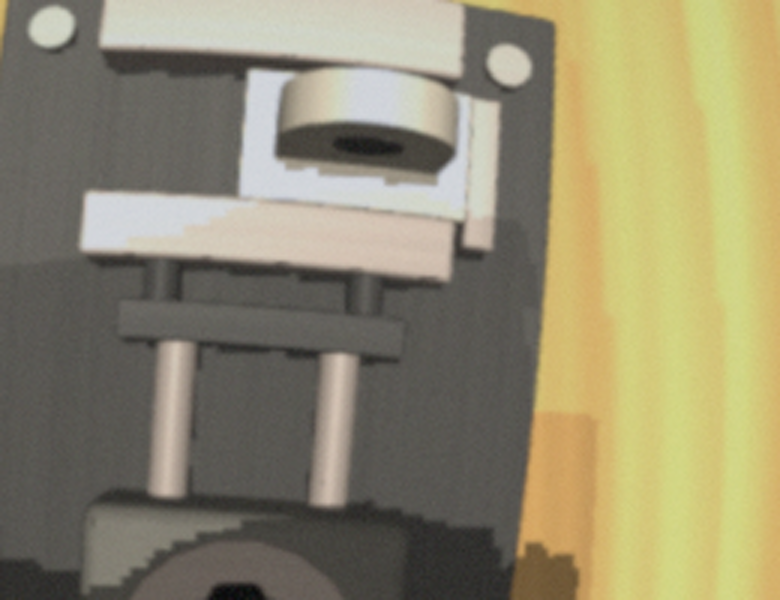

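Run:
```python
from h import *
p=turn(-1.61,-2.25,step=.08,stop=lambda s,p:s['tau'][6]<-.66)
c=imaging.capture('wrist');save('wk4',c['pixels'],3,(180,0,440,200))
```

```text
19.9 cmd -1.690 act -1.689 Mz -0.093 q7 -0.22 F [-2.7  0.4  9.4] [  0.7 -99.1  62.2] 0.0115
   tau7 -0.536 tau [ -0.25 -10.39   0.24]
20.15 cmd -1.770 act -1.768 Mz -0.066 q7 -0.29 F [-2.7  1.1  7.9] [  0.6 -99.1  62.2] 0.0118
   tau7 -0.538 tau [-0.28 -9.96  0.25]
20.4 cmd -1.850 act -1.848 Mz -0.078 q7 -0.36 F [-2.8  1.4  8.6] [  0.6 -99.1  62.2] 0.0119
   tau7 -0.538 tau [-0.27 -9.52  0.26]
20.65 cmd -1.930 act -1.928 Mz -0.054 q7 -0.43 F [-3.6  1.5  8.4] [  0.6 -99.1  62.2] 0.0119
   tau7 -0.539 tau [-0.26 -9.09  0.27]
20.9 cmd -2.010 act -2.008 Mz -0.099 q7 -0.49 F [-3.6  1.1  8.3] [  0.6 -99.   62.2] 0.0117
   tau7 -0.539 tau [-0.25 -8.65  0.29]
21.15 cmd -2.090 act -2.088 Mz -0.043 q7 -0.56 F [-4.2  1.2  8.2] [  0.5 -99.1  62.1] 0.0116
   tau7 -0.539 tau [-0.22 -8.21  0.3 ]
21.4 cmd -2.170 act -2.168 Mz -0.040 q7 -0.63 F [-4.2  2.   8.4] [  0.6 -99.   62.2] 0.0118
   tau7 -0.570 tau [-0.18 -7.75  0.29]
21.65 cmd -2.250 act -2.248 Mz 0.130 q7 -0.70 F [-4.1  2.4  9.4] [  0.5 -99.   62.1] 0.0112
   tau7 -0.740 tau [-0.03 -7.22  0.17]
STOP
```

View pics/wk4.png

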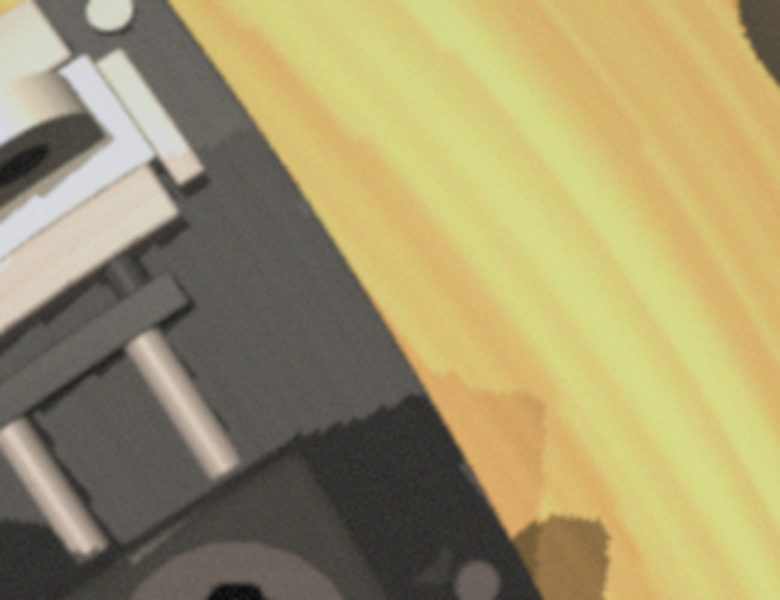

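Torque began rising at psi of about -2.18, which is clamping. From here I'll use fine steps and watch for the drop.

Run:
```python
from h import *
mn=[0]
def stop(s,p):
    t=s['tau'][6];mn[0]=min(mn[0],t);return t>mn[0]+.06
p=turn(-2.25,-2.75,step=.04,stop=stop)
c=imaging.capture('wrist');save('wk5',c['pixels'],1.5);save('wk5c',c['pixels'],6,(200,160,320,260))
```

```text
21.95 cmd -2.288 act -2.286 Mz 0.088 q7 -0.74 F [-4.   1.3  9.9] [  0.5 -99.   62.2] 0.0115
   tau7 -0.418 tau [ 0.18 -7.06  0.26]
22.2 cmd -2.327 act -2.325 Mz 0.151 q7 -0.77 F [-3.8  1.9  8.9] [  0.5 -99.   62.2] 0.0115
   tau7 -0.429 tau [ 0.21 -6.85  0.26]
22.45 cmd -2.365 act -2.363 Mz 0.109 q7 -0.80 F [-4.   1.1 10.1] [  0.5 -99.   62.2] 0.0118
   tau7 -0.441 tau [ 0.24 -6.63  0.26]
22.7 cmd -2.404 act -2.402 Mz 0.116 q7 -0.84 F [-4.4  1.7  9.2] [  0.5 -99.   62.1] 0.0121
   tau7 -0.452 tau [ 0.26 -6.41  0.26]
22.95 cmd -2.442 act -2.440 Mz 0.184 q7 -0.87 F [-4.4  1.6 10. ] [  0.5 -99.   62.1] 0.0115
   tau7 -0.464 tau [ 0.29 -6.2   0.26]
23.2 cmd -2.481 act -2.478 Mz 0.220 q7 -0.90 F [-4.2  1.8  9.9] [  0.5 -99.   62.1] 0.0119
   tau7 -0.475 tau [ 0.32 -5.98  0.26]
23.45 cmd -2.519 act -2.517 Mz 0.165 q7 -0.94 F [-3.8  2.7  9.6] [  0.5 -98.9  62.1] 0.0118
   tau7 -0.486 tau [ 0.35 -5.76  0.26]
23.7 cmd -2.558 act -2.555 Mz 0.157 q7 -0.97 F [-3.5  2.2  9.5] [  0.5 -99.   62.2] 0.0117
   tau7 -0.496 tau [ 0.38 -5.55  0.26]
23.95 cmd -2.596 act -2.594 Mz 0.212 q7 -1.00 F [-3.8  1.1  9.5] [  0.5 -98.9  62.2] 0.0117
   tau7 -0.505 tau [ 0.4  -5.33  0.26]
24.2 cmd -2.635 act -2.632 Mz 0.252 q7 -1.04 F [-4.5  1.7  9.9] [  0.5 -98.9  62.1] 0.0116
   tau7 -0.512 tau [ 0.43 -5.12  0.26]
24.45 cmd -2.673 act -2.671 Mz 0.238 q7 -1.07 F [-4.2  2.4 10.3] [  0.5 -98.9  62.1] 0.0118
   tau7 -0.515 tau [ 0.46 -4.91  0.26]
24.7 cmd -2.712 act -2.709 Mz 0.148 q7 -1.10 F [-3.2  2.  10.3] [  0.5 -98.9  62.1] 0.0117
   tau7 -0.507 tau [ 0.48 -4.71  0.28]
24.95 cmd -2.750 act -2.748 Mz 0.170 q7 -1.14 F [-4.6  1.9  9.6] [  0.5 -98.9  62.2] 0.0123
   tau7 -0.477 tau [ 0.48 -4.51  0.31]
```

View pics/wk5c.png

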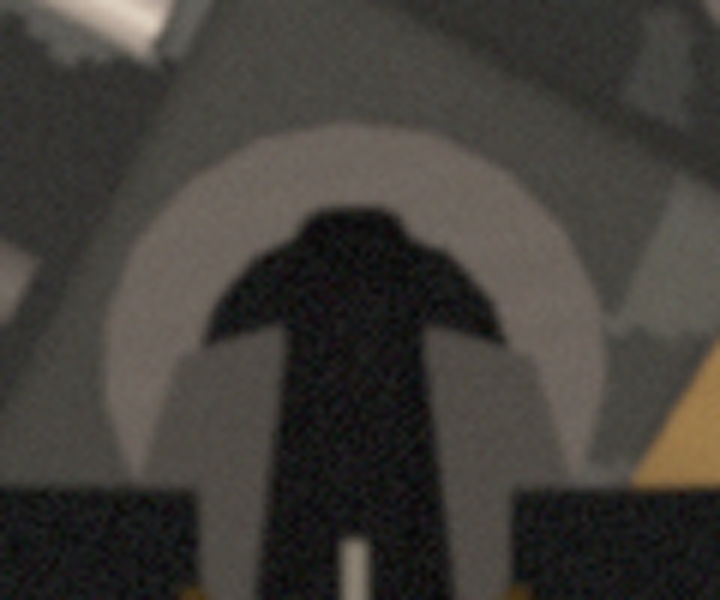

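Torque peaked near psi -2.67 and is now falling, so the slip has begun. I'll carry on with small steps toward one detent (about 0.52 rad) and check visually.

Run:
```python
from h import *
p=turn(-2.75,-2.99,step=.04)
c=imaging.capture('wrist');save('wk6c',c['pixels'],6,(200,160,320,260))
```

```text
25.25 cmd -2.784 act -2.782 Mz 0.135 q7 -1.17 F [-4.6  2.  10.5] [  0.5 -98.9  62.2] 0.0117
   tau7 -0.397 tau [ 0.5  -4.36  0.37]
25.5 cmd -2.819 act -2.816 Mz 0.073 q7 -1.20 F [-4.4  1.8  9.7] [  0.5 -98.9  62.1] 0.0112
   tau7 -0.361 tau [ 0.49 -4.19  0.41]
25.75 cmd -2.853 act -2.851 Mz 0.014 q7 -1.23 F [-4.6  1.5  8.9] [  0.5 -98.9  62.1] 0.012
   tau7 -0.301 tau [ 0.49 -4.02  0.47]
26.0 cmd -2.887 act -2.885 Mz 0.077 q7 -1.25 F [-3.9  1.7 10.7] [  0.5 -98.8  62.2] 0.0115
   tau7 -0.351 tau [ 0.53 -3.82  0.43]
26.25 cmd -2.921 act -2.919 Mz 0.072 q7 -1.28 F [-4.4  2.2  9.7] [  0.5 -98.9  62.1] 0.0115
   tau7 -0.401 tau [ 0.58 -3.62  0.39]
26.5 cmd -2.956 act -2.953 Mz 0.143 q7 -1.31 F [-4.5  2.1 10.6] [  0.4 -98.9  62.1] 0.0117
   tau7 -0.437 tau [ 0.63 -3.42  0.37]
26.75 cmd -2.990 act -2.988 Mz 0.143 q7 -1.34 F [-4.1  2.7  9.4] [  0.5 -98.9  62.1] 0.0112
   tau7 -0.434 tau [ 0.65 -3.24  0.38]
```

View pics/wk6c.png

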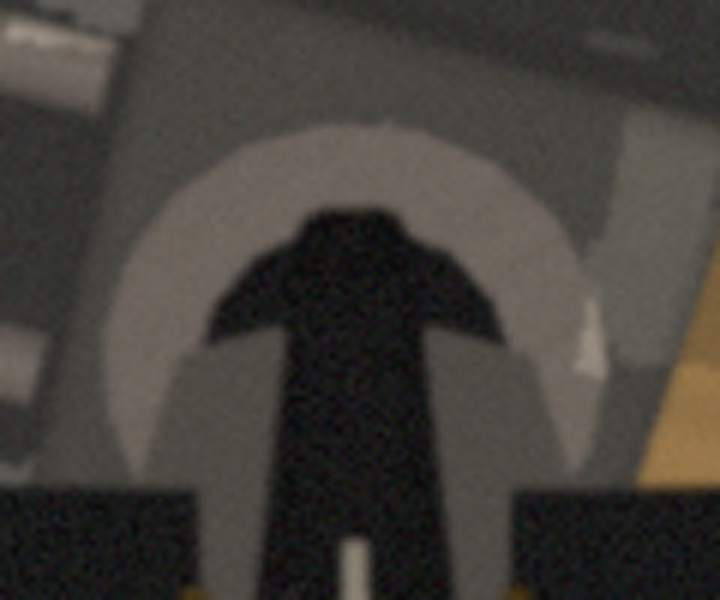

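The torque bottomed at psi -2.85 and is re-engaging. The slip can't be told from torque alone because the collar may have sprung back, so I'll let go and look before turning further.

Run:
```python
from h import *
import pickle
arm.set_gripper(.04);st('rel')
arm.move_straight(VW(.5,-99,125),vel=.15)
arm.reach(VW(70,-80,150),down(V[2]));arm.hold(.2);st()
c=wcap();pickle.dump(c,open('wk7.pkl','wb'));save('wk7',c['pixels'],1.5)
K=wproj(c,VW(0,-100,50)).astype(int);print(K);save('wk7c',c['pixels'],8,(K[0]-45,K[1]-35,K[0]+45,K[1]+35))
```

```text
rel 27.43 [  0.8 -99.1  62. ] psi -2.99 F [ 0.4 -0.2 -1.1] M [ 0.007 -0.006 -0.023] gap 0.0404
 30.48 [ 70.  -79.9 150. ] psi -0.11 F [-0.2 -0.8 -0.4] M [ 0.02  -0.141 -0.024] gap 0.0402
[238 120]
```

View pics/wk7.png

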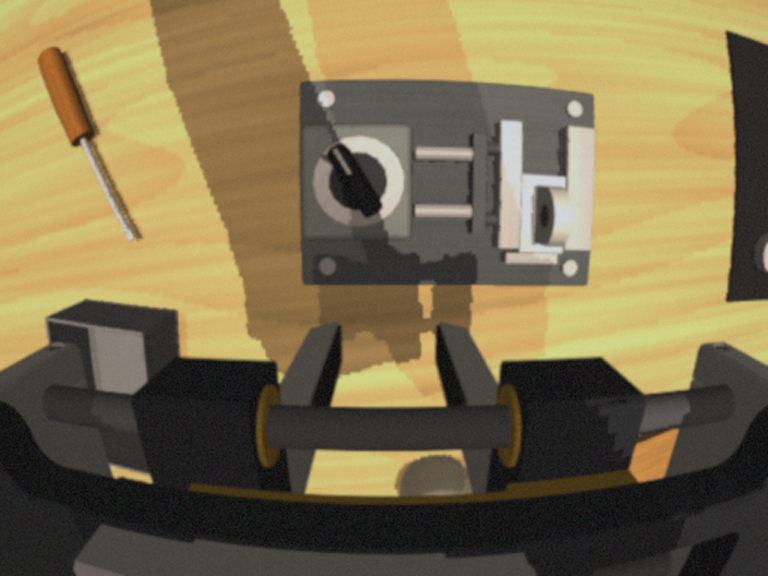

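View pics/wk7c.png

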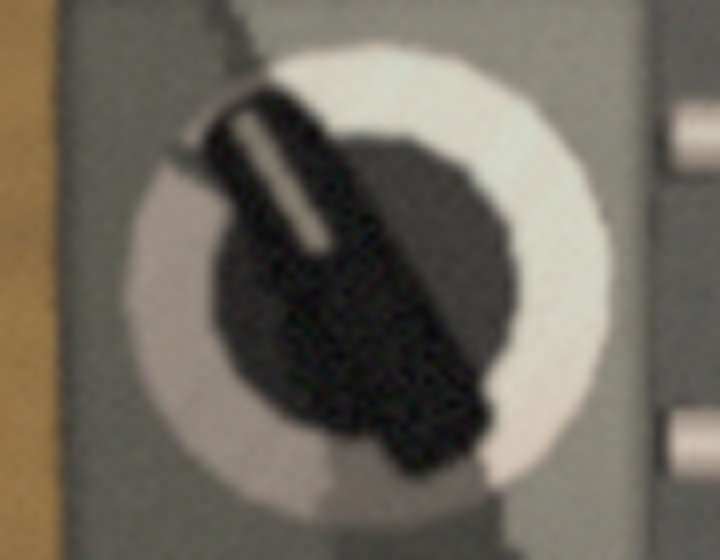

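The crop shows the white line at (240..320,120..245) and the collar dash emerging at about (190,155), just counter-clockwise of the bar. I'll compute the angles.

Run:
```python
from h import *
import pickle
c=pickle.load(open('wk7.pkl','rb'));g=lambda u,v:((u+.5)/8-.5+238-45,(v+.5)/8-.5+120-35)
w=lambda u,v,z:WV(wray(c,g(u,v),z))[:2]
a=w(240,118,.087);b=w(322,248,.087);print('line',a,b,np.arctan2(*(a-b)[::-1]))
# bar edges: long right edge and left edge
a=w(322,130,.087);b=w(485,400,.087);print('edge',a,b,np.arctan2(*(a-b)[::-1]))
# collar ring centre from fit of extremes: left 127, right 610, top 43, bottom 528
C=(w(127,285,.05)+w(610,285,.05))/2;D=(w(368,43,.05)+w(368,528,.05))/2;print(C,D)
cc=np.array([D[0],C[1]])
for p in((180,155),(205,170),(172,150),(215,180)):
    d=w(*p,.05);print(p,d,np.linalg.norm(d-cc),np.arctan2(*(d-cc)[::-1]))
```

```text
line [ -16.8 -110.5] [  -3.2 -102.2] -2.593638312062781
edge [ -15.3 -102.1] [ 12.5 -85.7] -2.6086119109007786
[  -0.2  -100.15] [   0.   -100.05]
(180, 155) [ -15.8 -122.1] 27.045193658023592 -2.194699353366421
(205, 170) [ -13.9 -119.1] 23.501329749612033 -2.20365953901264
(172, 150) [ -16.4 -123. ] 28.126188863761826 -2.1933190058037226
(215, 180) [ -12.7 -117.9] 21.825501139721855 -2.1918447473613942
```

Roughly, slip = 2.60 - 2.20 = 0.40 rad, but the bar may hide part of the dash. I'll take a closer look from its open side.

Run:
```python
from h import *
import pickle
arm.reach(VW(42,-140,115),down(V[2]));arm.hold(.2);st()
c=wcap();pickle.dump(c,open('wk8.pkl','wb'))
K=wproj(c,VW(0,-100,50)).astype(int);print(K);save('wk8c',c['pixels'],8,(K[0]-48,K[1]-36,K[0]+48,K[1]+36))
print(c['W'][:3,3],WV(c['W'][:3,3]))
```

```text
31.12 [  42.6 -139.   115.5] psi -0.108 F [ 0.4  0.6 -0.5] M [ 0.095 -0.134  0.038] gap 0.0404
[307 152]
[ 0.49788652 -0.19059364  0.29544662] [ -22.8 -140.3  295.4]
```

View pics/wk8c.png

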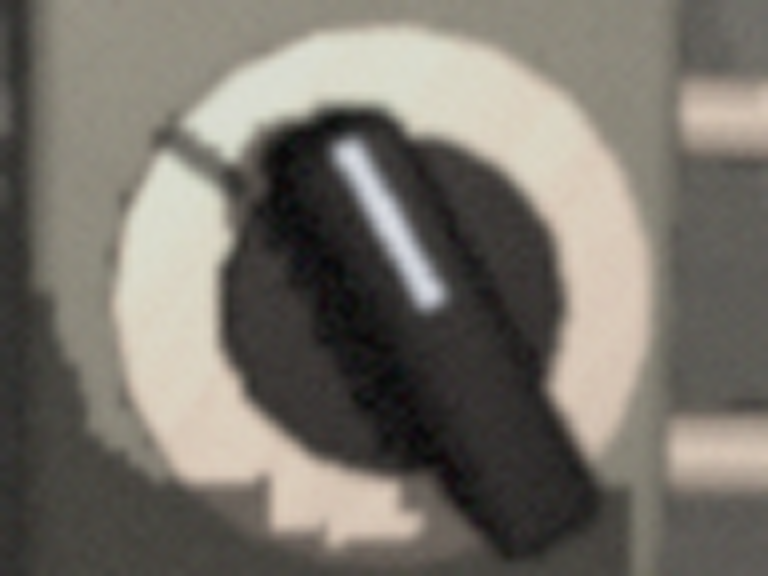

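Now the dash is fully visible from (165,130) to (240,188), and the white line from (345,145) to (432,305).

Run:
```python
from h import *
import pickle
c=pickle.load(open('wk8.pkl','rb'));g=lambda u,v:((u+.5)/8-.5+307-48,(v+.5)/8-.5+152-36)
w=lambda u,v,z:WV(wray(c,g(u,v),z))[:2]
ang=lambda d:np.arctan2(d[1],d[0])
a=w(345,145,.087);b=w(432,305,.087);print('line',ang(a-b))
a=w(405,140,.087);b=w(597,490,.087);print('edge',ang(a-b))
l=w(113,300,.05);r=w(652,300,.05);C=(l+r)/2;print('coll',l,r,w(400,25,.05))
a=w(165,130,.05);b=w(240,188,.05);print('dash',a,b,ang(a-b),ang(a-[0,-100]),ang(b-[0,-100]))
```

```text
line -2.6117435841337264
edge -2.6016446290032746
coll [   0.5 -128.7] [ -0.4 -71.3] [-28.5 -99.2]
dash [ -17.2 -123.5] [ -11.2 -115.7] -2.226491953036433 -2.2026221419373684 -2.1904430400960493
```

Measured slip is 0.40 rad (bar -2.607, dash -2.20). That is past the click but close to the 0.38 lower bound. I'll regrasp from the other side, so the wrist camera sees the dash end while I hold the knob, and take it a little further under direct view.

Run:
```python
from h import *
import pickle
psi=V[2]-2.607+np.pi
print(inverse_kinematics(VW(.8,-99.1,62),down(psi)))
arm.reach(VW(.8,-99.1,125),down(psi))
print(arm.move_straight(VW(.8,-99.1,62),down(psi),vel=.08,threshold=8));st('d')
arm.set_gripper(0,force=45);st('g')
c=wcap();pickle.dump(c,open('wk9.pkl','wb'));save('wk9',c['pixels'],6,(200,150,320,250))
```

```text
[ 0.94718427  0.66873085 -0.95034124  1.89894797  0.6778281   0.93464239
  1.66467137]
False
d 32.6 [  1.1 -99.1  62.4] psi 0.425 F [0.3 0.4 0.6] M [ 0.114 -0.102  0.035] gap 0.0398
g 33.15 [  0.7 -98.8  62.1] psi 0.425 F [-2.2  3.4  4.7] M [0.707 0.486 0.023] gap 0.0116
```

View pics/wk9.png

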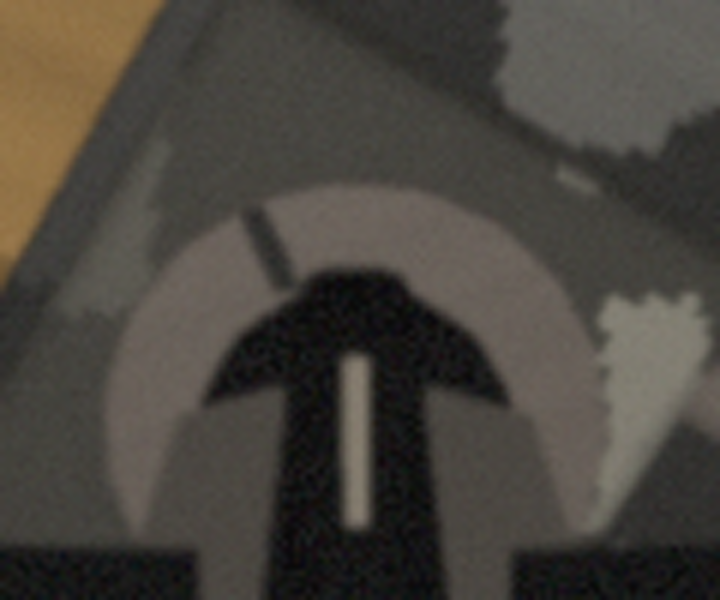

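The dash is plainly visible at (250,210)-(285,285), left of the white line. I'll measure it automatically on the ring while turning on.

```bash
cat >> h.py <<'E'
def slip(c,psi,dbg=False):
    # bar +x direction in vise frame = psi - pi - yaw ; sample ring
    b=psi-np.pi-V[2];G=cv2.GaussianBlur(c['pixels'],(0,0),.6).mean(2).astype(np.float32)
    A=np.arange(-.2,1.0,.01);prof=[]
    for a in A:
        v=[]
        for r in(22.5,24,25.5,27):
            u=wproj(c,VW(r*np.cos(b+a),-100+r*np.sin(b+a),49.5));v.append(cv2.getRectSubPix(G,(1,1),(float(u[0]),float(u[1])))[0,0])
        prof.append(np.mean(v))
    prof=np.array(prof);base=np.median(prof);w=np.clip(base-4-prof,0,None);i=np.argmin(prof);m=abs(A-A[i])<.12
    return (A[m]*w[m]).sum()/max(w[m].sum(),1e-6),base-prof[i]
E
python3 - <<'E'
from h import *
import pickle
c=pickle.load(open('wk9.pkl','rb'));print(slip(c,.425))
p=.425
for k in range(4):
    p=turn(p,p-.04,step=.05);print('slip',slip(wcap(),p))
E
```

```text
(np.float64(0.43077985235413485), np.float32(49.35335))
33.45 cmd 0.385 act 0.385 Mz 0.002 q7 1.63 F [-2.   2.4  4.9] [  0.7 -98.8  62.1] 0.0118
   tau7 -0.325 tau [  0.96 -19.53   0.93]
slip (np.float64(0.4762546667506733), np.float32(47.57807))
33.75 cmd 0.345 act 0.345 Mz 0.014 q7 1.60 F [-3.1  2.9  4.4] [  0.7 -98.8  62.1] 0.0117
   tau7 -0.358 tau [  0.98 -19.25   0.89]
slip (np.float64(0.5154287472741833), np.float32(48.338623))
34.05 cmd 0.305 act 0.305 Mz 0.119 q7 1.56 F [-3.3  2.6  5.9] [  0.7 -98.9  62.1] 0.0117
   tau7 -0.417 tau [  1.02 -18.97   0.84]
slip (np.float64(0.5581107854179019), np.float32(48.936092))
34.35 cmd 0.265 act 0.265 Mz 0.194 q7 1.53 F [-3.2  2.3  5.1] [  0.7 -98.8  62.1] 0.0113
   tau7 -0.462 tau [  1.04 -18.69   0.79]
slip (np.float64(0.5882387889699627), np.float32(48.63375))
```

Slip under hold reached 0.59 with the collar starting to follow, well inside the 0.38–0.88 window. I'll ease the knob back to zero torque at about 0.47, then release gently so it doesn't snap back.

Run:
```python
from h import *
p=.265
for k in range(3):
    p=turn(p,p+.035,step=.05);print('slip',slip(wcap(),p))
arm.hold(.3);st();print(slip(wcap(),p))
```

```text
34.65 cmd 0.300 act 0.301 Mz 0.121 q7 1.56 F [-3.7  2.9  5.2] [  0.7 -98.8  62.1] 0.0114
   tau7 0.140 tau [  1.23 -18.94   1.  ]
slip (np.float64(0.5518044171855606), np.float32(48.571346))
34.95 cmd 0.335 act 0.336 Mz 0.132 q7 1.59 F [-3.9  2.7  7.3] [  0.7 -98.8  62.1] 0.0116
   tau7 0.186 tau [  1.24 -19.13   1.07]
slip (np.float64(0.5177749830888128), np.float32(47.651894))
35.25 cmd 0.370 act 0.371 Mz 0.047 q7 1.62 F [-3.3  2.9  5.6] [  0.7 -98.9  62.1] 0.0116
   tau7 0.233 tau [  1.23 -19.35   1.13]
slip (np.float64(0.48228857568810246), np.float32(48.94597))
 35.6 [  0.7 -98.8  62.1] psi 0.371 F [-3.   3.2  6. ] M [0.847 0.729 0.027] gap 0.0117
(np.float64(0.48196097674246124), np.float32(48.64569))
```

Run:
```python
from h import *
import pickle
arm.set_gripper(.02);arm.hold(.2);c=wcap();print('after release, ring slip rel. gripper',slip(c,.371))
save('wk10',c['pixels'],6,(200,150,320,250))
arm.set_gripper(.04)
arm.move_straight(VW(.8,-99.1,125),vel=.15)
arm.reach(VW(42,-140,115),down(V[2]));arm.hold(.3);st()
c=wcap();pickle.dump(c,open('wk11.pkl','wb'))
K=(307,152);save('wk11c',c['pixels'],8,(K[0]-48,K[1]-36,K[0]+48,K[1]+36));save('wk11',c['pixels'],1.5)
```

```text
after release, ring slip rel. gripper (np.float64(0.4805018603046899), np.float32(48.882477))
 38.12 [  41.7 -139.7  115. ] psi -0.108 F [-0.6  0.5  0.8] M [ 0.042 -0.142  0.035] gap 0.0399
```

View pics/wk11c.png

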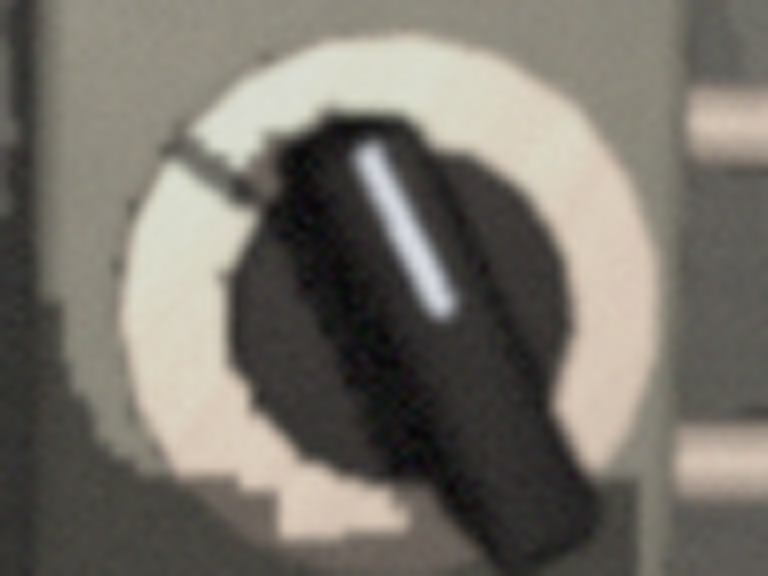

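View pics/wk11.png

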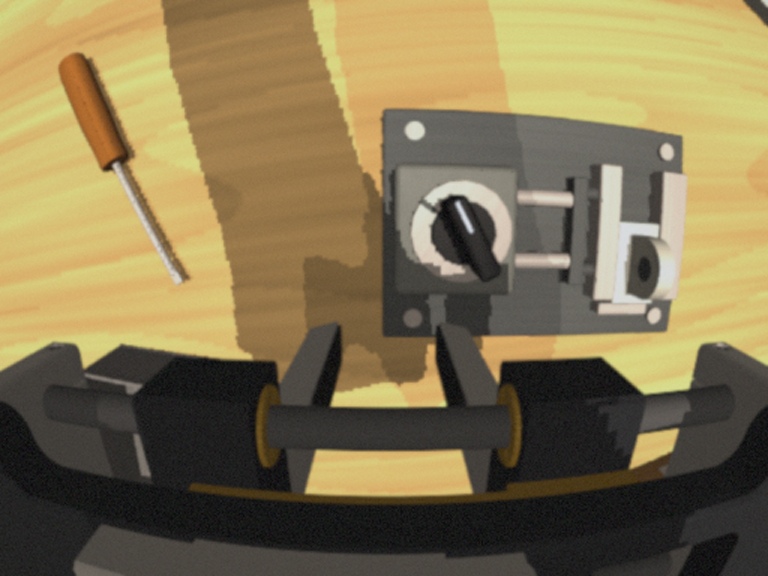

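Run:
```python
from h import *
import pickle
c=pickle.load(open('wk11.pkl','rb'));g=lambda u,v:((u+.5)/8-.5+307-48,(v+.5)/8-.5+152-36)
w=lambda u,v,z:WV(wray(c,g(u,v),z))[:2]
ang=lambda d:np.arctan2(d[1],d[0])
a=w(368,148,.087);b=w(445,308,.087);print('line',ang(a-b))
a=w(425,140,.087);b=w(600,490,.087);print('edge',ang(a-b))
l=w(122,305,.05);r=w(660,305,.05);print(l,r)
a=w(178,142,.05);b=w(252,195,.05);C=[0,(l[1]+r[1])/2];print('dash',ang(a-b),ang(a-C),ang(b-C))
c2=imaging.capture('side');save('sf',c2['pixels'],6,(232,150,336,236))
# lug closeup
arm.reach(VW(75,25,135),down(V[2]));arm.hold(.2);c=wcap();pickle.dump(c,open('wf.pkl','wb'))
K=wproj(c,VW(20,28,26)).astype(int);print(K);save('wf',c['pixels'],6,(K[0]-60,K[1]-45,K[0]+60,K[1]+45));st()
```

```text
line -2.666581897324696
edge -2.6388728842117315
[ 1.000e-01 -1.285e+02] [ -0.9 -71.3]
dash -2.1823933711031582 -2.2044869584672058 -2.2153423672872816
[264 135]
 39.18 [ 75.   23.9 134.9] psi -0.111 F [-0.4  0.2  0.3] M [ 0.025 -0.147 -0.011] gap 0.0405
```

View pics/wf.png

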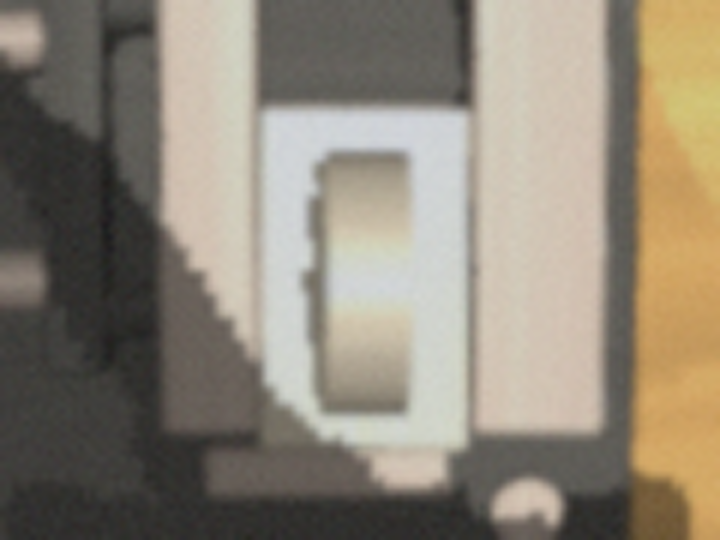

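View pics/sf.png

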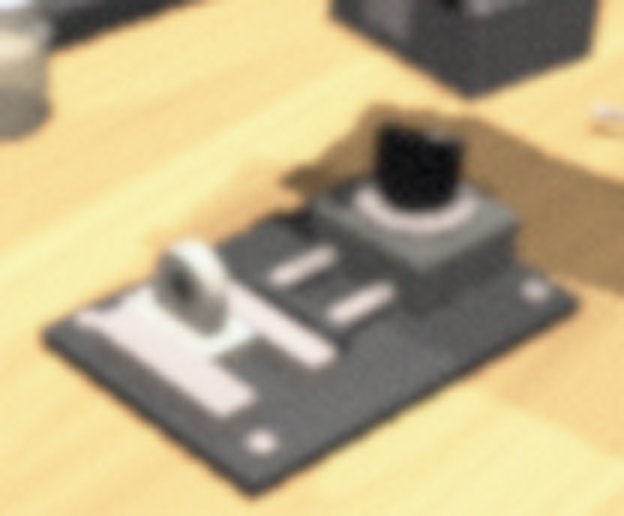

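Slip at rest is about 0.45 rad. The lug is flush against the stop and between both jaw faces. Next I'll check the clamping by the compression between carriage and jaw, which was open before contact.

Run:
```python
from h import *
import pickle
for n in('wv3','wk7','wf'):
    c=pickle.load(open(n+'.pkl','rb'));G=c['pixels'].mean(2).astype(np.float32)
    ys=np.arange(-45,20,.25);
    for x in(-12,-8,-5):
        pr=np.array([cv2.getRectSubPix(G,(1,1),tuple(float(q) for q in wproj(c,VW(x,y,26))))[0,0] for y in ys])
        d=np.gradient(cv2.GaussianBlur(pr[None],(0,0),2)[0]);i=[k for k in range(2,len(d)-2) if abs(d[k])==max(abs(d[k-2:k+3])) and abs(d[k])>1.0]
        print(n,x,[(float(ys[k]),round(float(d[k]),1)) for k in i])
```

```text
wv3 -12 [(-24.5, -3.3), (-22.5, 3.3), (-13.0, 9.0), (2.0, -8.9)]
wv3 -8 [(-44.0, 2.4), (-24.5, -3.5), (-22.5, 3.2), (-13.25, 9.0), (2.0, -9.0), (7.25, 5.4)]
wv3 -5 [(-43.75, 3.3), (-37.5, 1.4), (-24.25, -3.9), (-22.25, 3.1), (-15.75, -1.1), (-13.25, 9.7), (1.75, -9.2), (6.75, 11.7)]
wk7 -12 [(-27.0, -4.4), (-23.5, 6.0), (-14.75, -2.0), (-9.25, -3.6), (-4.25, 11.4), (11.25, -10.3)]
wk7 -8 [(-27.0, -4.2), (-23.5, 6.1), (-15.5, -1.2), (-9.25, -3.5), (-4.25, 11.1), (11.0, -6.2)]
wk7 -5 [(-27.25, -4.4), (-23.75, 5.6), (-9.0, -3.1), (-4.0, 11.2), (0.25, 1.4), (10.0, -2.2), (12.25, 2.3)]
wf -12 [(-36.25, -1.4), (-26.25, 3.6), (-14.75, -4.3), (-12.25, 3.4), (-4.75, 9.7), (10.5, -10.3)]
wf -8 [(-33.75, -1.5), (-23.75, 3.9), (-14.75, -4.0), (-12.5, 3.4), (-4.5, 11.0), (10.25, -8.4), (12.5, 1.5)]
wf -5 [(-33.25, -1.4), (-18.75, 3.6), (-14.5, -4.2), (-12.25, 3.6), (-4.5, 10.1), (9.5, -4.9), (11.75, 5.8)]
```

The carriage has closed about 1.5 mm relative to the jaw, out of about 2 mm at full clamping, so the jaw is bearing firmly on the lug. Handing in.

Run:
```python
from h import *
st();print(job.sign_off());
```

```text
39.18 [ 75.   23.9 134.9] psi -0.111 F [-0.4  0.2  0.3] M [ 0.025 -0.147 -0.011] gap 0.0405
the job is handed in; nothing more can be done
None
```

The lug is clamped in the vise, up against the end stop, with the knob slipped one click. I handed the job in at 39 s; the hand-in reports no verdict.

**What I did:** I picked the middle-sized lug off the mat, set it on the bed between the jaws and slid it until it met the stop. After letting go, I turned the knob clockwise until the torque peaked and dropped.

**Regrasp:** After the first release the slip measured only 0.40–0.43 rad, close to the 0.38 lower limit. I took hold again, brought it to 0.59 under hold with the dash in view, eased back to about 0.48 and let go. That was never near the 0.88 limit for a second click.

**Last checks:**
- **Lug:** it looks square and flush with the end stop and both jaw faces. Before clamping, its end measured within about 0.5 mm of the stop face.
- **Slip at rest:** about 0.45 rad. The ring measurement gave 0.48 just after release, and the bar's line and edge gave 0.43–0.46, so the readings differ by about 0.05.
- **Clamping:** the jaw spring is compressed about 1.5 mm of its roughly 2 mm. I inferred the clamping force from this and did not measure it directly.
- **Robot and bench:** the gripper is clear of everything, and the forces read zero. I didn't touch the other things on the bench, but I did not re-measure their positions.

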